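# Lock the telescopic boom of a bench stand

### The arm

A 6-joint arm with a two-finger parallel gripper is mounted at the origin on a cart in front of the work surface, level with it; the furniture and walls round the work are solid. World frame = base frame: x ahead of the robot, y to its left, z up, the work surface at z = 0. Lengths are in m, angles in rad, forces in N, time in s.
With the tool pointing down it reaches from about 0.35 to 0.775 m from the base axis. Payload 5.5 kg.
Tool frame: the origin (TCP) lies where the fingers leave the gripper's body, on its centre line; the fingertips stand env.tip_reach ahead of it and the grasp point (between the pads) lies 54 mm ahead of it (env.tip_reach is the distance from the TCP to the fingertips, in m); z points along the fingers, y is the line along which they close (so a half turn about z gives the same grasp; the last joint's range is limited). The gripper opens to 85 mm and grips with 20 to 120 N. Pads are 22 mm wide; open, the fingers measure 114 mm over their backs; the gripper's body (76 mm by 85 mm) begins 54 mm behind the grasp point. The pads swing forward as they close: fully open they stand 13 mm farther back than shut.
Start: joints at [1.095, 0.313, 0.046, 1.304, 0, 1.431], TCP at [0.189, 0.543, 0.304] pointing down, gripper open.
Joint ranges: [-2.76, 2.76], [-0.86, 1.69], [-1.03, 1.26], [-2.2, 2.34], [-1.47, 1.5], [-3.14, 3.14]. Speed limits (rad/s): [2.57, 2.57, 3.14, 3.14, 3.14, 3.14].

### API

Orientations are given as a unit quaternion [w, x, y, z].
In Python, from workcell import status, optics, hand_in, env gives the robot as it stands.
- The arm moves only by the shell command python3 -m handwheel 'ROWS' [FORCE]. ROWS is a JSON object whose one key "deltas" holds a list of rows, each a list of 5 numbers: the opening, from -1 (shut) to 1 (fully open), then the shift along the tool's x, y, z in units of 40 mm (1.0 is 40 mm), then the turn about the tool's z in units of 10 degrees (1.0 is 10 degrees). In form: {"deltas": [[jaw, x, y, z, roll], ...]}. A call has 1 to 20 rows; each row shifts and turns the commanded pose from where the row before left it, along the tool's axes as they then stand; what a row does not reach is not made up. A row lasts 1/8 s, in which the tool goes at most 62.5 mm and 10.7 degrees, less where a joint would pass 70% of its speed; a pose out of reach is approached as far as the arm can. A call is refused whole if a number of a shift passes 1 or a number of a turn 1, either way. A call with a gripper value outside its range is refused whole. The fingers move at their own pace and stop on an object; FORCE is the grip in N (left out, the last holds). Time passes only in rows, so rows that do not move let the fingers close. It gives the time, the measured TCP pose, the force, the opening and the grip force at its end, in the units of the state.
- status.get_state(): the state, without advancing time (a new reading comes with each control period).
- optics.read_camera(name): name is "side" or "top" or "wrist"; returns a dict with "frame" (400x640x3 uint8, red, green, blue), "depth" (400x640 float32, m along the optical axis (not along the pixel's ray), 0 where there is no reading), "vfov" (degrees; the focal length in pixels is half the picture's height over the tangent of half this angle, whatever the lens; pixels are square), "cx", "cy" (the principal point, pixels), "origin" and "attitude" of the camera in the world. Camera axes: x right, y down, z forward; pixel columns grow to the right and rows downward; lengths in m; the calibration is good to about 2 mm. The wrist camera is an equidistant fisheye: a pixel r from the principal point sees the ray r / f radians off the axis. A picture is of the moment at which its call begins.
- hand_in(): hands the job in; it is judged then, once.
The state is a dict: "clock": time; "joint_pos": joint angles; "qvel": joint speeds; "tau": joint torques, N m; "tcp_pos": TCP position; "orientation": TCP orientation; "wrist_force": force on the tool from outside, world axes, zero at the start; "ft_torque": the same for the moment, N m; "finger_gap": finger opening in m; "grip_force": force on a finger pad.
Only numpy, scipy, OpenCV 4.12 (cv2) and the standard library are available. Lean on these libraries where they do the work, as an engineer would, in place of code of your own. Each camera call takes 0.05 s, during which the arm holds its last target. There are 200 camera calls.

### The job

Lock the telescopic boom of the bench stand. With a fingertip press the spring button on the inner tube down flush and, keeping it down, slide the tube so that the button goes in under the collar; then push the tube on by its rubber foot until the button pops up in the window of the outer tube. Last, swing the clamp lever fully shut along the side of the outer tube and let go. Do not upset or shift the beaker, the sample vial or the tape roll that stand below.

Things in the scene. Friction and masses are not known exactly. Their poses are not given: they have to be found in the camera images.
- outer_tube: Aluminium boom tube, 46 mm square, 345 mm long, level on a fixed stand (32 mm square column, round foot); it cannot move. Origin on the table plane (z = 0) below the tube's mouth; x runs along the tube, from the mouth inward (the way the inner tube is pushed, away to the robot's right), y across, z up. Tube axis at z = 220 mm, top face 243 mm. The column is at x = 310 mm.
- inner_tube (a joint): How far the steel inner tube (34 mm square, top face z = 237 mm) is slid along +x into the outer tube, m: 0 to 0.108, starts at 0 to 0.02. About 1 N of friction; stays where left. At 0.030 the button's front end meets the collar and cannot pass unless pressed; at 0.094 (within 2.5 mm) the button is under the window.
- button (a joint): How far the spring button is pressed, m: 0 out (12 mm proud of the inner tube, top at z = 249 mm), 0.012 flush, 0.014 stop. 2 N to start, 5 N flush; springs back. Must be pressed 0.010 to pass under collar and wall (2 mm gap above the inner tube), which then hold it at 0.010 by themselves; in the window it springs up and locks the tube.
- button_top (a point): Centre of the flat top of the dark steel button: a block 40 mm long (along x) and 16 mm wide, front end square without lead-in, on the exposed top of the inner tube; centre 50 mm before the mouth when joint inner_tube is 0. Press its rear half, so that its front goes under the collar ahead of the finger; pressing and moving along x drags the tube along by friction.
- foot (a point): Centre of the outer (rear) face of the black rubber end foot on the inner tube's exposed end: a plate 48 mm wide, 52 mm high (z = 194 to 246 mm), 12 mm thick, square to the tube. Push on it along the outer tube's +x. It lies 75 mm behind the button's centre. Fixed instruments up to 170 mm high stand below, and a tall one (265 mm) to the left near the robot's shoulder.
- mouth (a point): Mouth of the outer tube: on its centre line, in the plane of the near face of the black collar round it, level with the inner tube's top face (z = 237 mm). The collar is 18 mm long, 58 mm square, its top at z = 249 mm; a finger cannot go beyond its near face.
- window (a point): Centre of the window in the outer tube's top wall, level with its top face (z = 243 mm), 44 mm beyond the mouth. The window is 45 mm long (along x) and 21 mm wide; the wall is 4 mm thick.
- lever (a joint): Angle of the clamp lever in rad: 0 is open (sticking straight out from the collar along the outer tube's -y), 1.57 is fully shut (lying along the outer tube's +x, beside the tube). Starts at 0 to 0.3. Turns about an upright hinge, about 0.03 N m of friction, and stays where it is left.
- lever_tip (a point): Axis of the rounded tip of the black clamp lever, 80 mm from its hinge, at mid-height: the lever is a bar 10 mm thick (16 mm at the tip) and 17 mm high, centred at z = 220 mm.
- lever_hinge (a point): The clamp lever's upright hinge axis at the lever's mid-height, on the -y side of the collar (x = 9 mm, y = -40 mm in the outer tube's frame).
- glass_beaker: Clear beaker, 75 mm wide and 92 mm high, standing on the white table below the exposed end of the boom. Bystander. Origin at the centre of its underside.
- sample_vial: Small sample vial with a black cap, 28 mm wide, 73 mm high, standing on the white table below the boom's collar. Bystander. Origin at the centre of its underside.
- tape_roll: Roll of black tape, 56 mm wide, 19 mm high, lying flat on the dark bench behind the stand's round foot. Bystander. Origin at the centre of its underside.

How it is judged:
On the way, in this order (a step that is already met when the one before it is completed fails the run):
1. the button is pressed down and its front end has gone in under the collar (value of joint button above 0.008 m and value of joint inner_tube above 0.035 m), for 0.2 s.
2. the tube is home and the button has popped up in the window (value of joint inner_tube between 0.0905 and 0.0975 m and value of joint button below 0.004 m), for 0.2 s.
3. the clamp lever is shut along the tube (value of joint lever above 1.4 rad), for 0.2 s.
At the end, for the whole second after the job is handed in: The button stands up in the outer tube's window (pressed less than 4 mm, inner tube slid 90.5 to 97.5 mm), the clamp lever is shut (more than 1.4 of 1.57 rad) and nothing moves (all of step 2 and value of joint lever above 1.4 rad and velocity of joint inner_tube between -0.01 and 0.01 m/s and velocity of joint lever between -0.1 and 0.1 rad/s); the robot touches nothing.
It fails at once if the beaker is shifted by more than 30 mm or tipped over (distance of glass_beaker from where it was at the start of the episode above 0.03 m or angle between glass_beaker's own z axis and vertical above 0.4 rad).
It fails at once if the sample vial is shifted by more than 30 mm or tipped over (distance of sample_vial from where it was at the start of the episode above 0.03 m or angle between sample_vial's own z axis and vertical above 0.4 rad).
It fails at once if the tape roll is shifted by more than 30 mm or tipped over (distance of tape_roll from where it was at the start of the episode above 0.03 m or angle between tape_roll's own z axis and vertical above 0.4 rad).
It also fails if it takes over 53 s, if anything falls off the work surface, if the arm or the gripper's body presses on something with over 40 N, if the wrist force passes 120 N, or if a joint passes its speed limit or range.

## Working session

There is one attempt and no reset: what is moved stays moved. The work goes in short steps, Python scripts to look and compute and a shell command to move; the robot and the scene stay as the last step left them, time stands still between calls to the robot, and variables do not carry over. Pictures are saved under pics/ and viewed, at most 10 in all, crops included, and the job is handed in when it is done.

```bash
mkdir -p pics; ls; cat > h.py <<'E'
import numpy as np,cv2
from scipy.spatial.transform import Rotation as R
from workcell import status,optics,env
def rot(q): return R.from_quat([q[1],q[2],q[3],q[0]]).as_matrix()
def att(a):
    a=np.array(a); return rot(a) if a.size==4 else a.reshape(3,3)
def shot(n,fn=None):
    c=optics.read_camera(n)
    if fn: cv2.imwrite('pics/'+fn,c['frame'][:,:,::-1])
    np.savez('last_%s.npz'%n,**{k:np.array(v) for k,v in c.items()})
    return c
def load(n): return dict(np.load('last_%s.npz'%n))
def cloud(c):
    h,w=c['depth'].shape; f=h/2/np.tan(np.radians(c['vfov'])/2)
    u,v=np.meshgrid(np.arange(w),np.arange(h)); d=c['depth']
    P=np.stack([(u-c['cx'])/f*d,(v-c['cy'])/f*d,d],-1)
    return P@att(c['attitude']).T+np.array(c['origin'])
E
python3 - <<'E'
from h import *
for n in('side','top'):
    c=shot(n,n+'0.png'); print(n,c['vfov'],c['origin'],c['attitude'],c['cx'],c['cy'])
s=status.get_state(); print(s); print(env.tip_reach)
E
```

```text
pics
side 45.36758036099388 [-0.01557637 -1.00545994  0.74376794] [-0.49157554  0.82895836 -0.23461693  0.12702925] 320.888114225195 194.2943835802613
top 50.308383001714624 [ 0.30789263 -0.07663579  1.44531001] [ 0.04668121 -0.70365936  0.706938   -0.05406511] 314.9174604669619 197.47152269502584
{'clock': 0.1, 'joint_pos': array([ 1.09539549e+00,  3.13960961e-01,  4.51322588e-02,  1.30358767e+00,
       -2.77010159e-05,  1.43118541e+00]), 'qvel': array([-0.00027352, -0.00114037,  0.00222813, -0.00158439,  0.00073348,
       -0.00054424]), 'tau': array([ 3.42694439e-03, -4.81725097e+01,  2.99243402e+01,  1.27309104e-02,
       -1.16973088e-04,  8.35491932e-06]), 'tcp_pos': array([0.18934675, 0.54259654, 0.30309387]), 'orientation': array([-2.31978383e-04,  1.67107216e-01,  9.85938397e-01, -7.76216507e-04]), 'wrist_force': array([ 0.20744057,  0.58200294, -0.36641736]), 'ft_torque': array([-0.03132915, -0.01562079,  0.04446799]), 'grip_force': 0.0, 'finger_gap': 0.08510032714877201}
0.0726
```

View pics/side0.png

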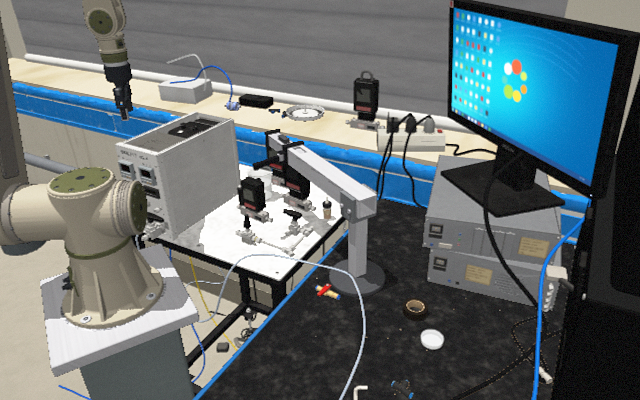

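View pics/top0.png

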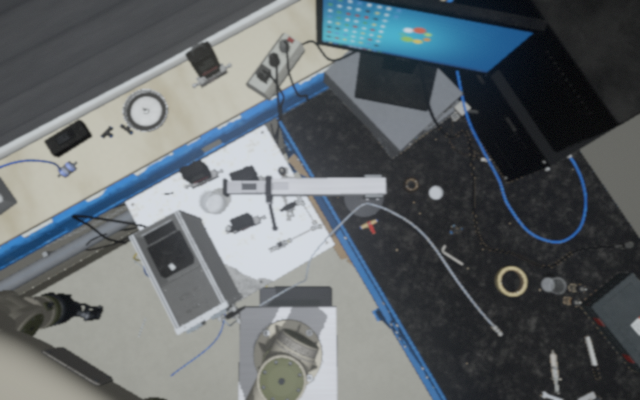

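The top view shows the boom running left to right at row ~187: foot at (225,187), collar at (268,187), lever down to (274,228), stand end at (386,186). The side view shows the foot at (270,140) and the collar at (290,160), with the tall instrument at (180,170).

```bash
python3 - <<'E'
from h import *
c=load('top'); P=cloud(c)
sub=P[165:240,210:400].reshape(-1,3)
m=(sub[:,2]>.238-.003)&(sub[:,2]<.256)
q=sub[m]; print(len(q))
# outer tube top : cols 290-380
t=P[165:215,290:380].reshape(-1,3); t=t[(t[:,2]>.23)&(t[:,2]<.257)]
print('outer z med',np.median(t[:,2]))
mu=np.median(t[:,:2],0); l=cv2.fitLine(t[:,:2].astype(np.float32),cv2.DIST_HUBER,0,.01,.01).ravel(); print('line',l)
d=l[:2]; d=d*(-1 if d[1]>0 else 1); n=np.array([-d[1],d[0]]); p0=l[2:]
# local coordinates of all points above 0.2
a=P[150:250,200:400].reshape(-1,3); s=(a[:,:2]-p0)@d; y=(a[:,:2]-p0)@n
col=c['frame'][150:250,200:400].reshape(-1,3).astype(int).sum(1)
k=(a[:,2]>.2)&(a[:,2]<.3)
for b in np.arange(-.25,.2,.006):
    j=k&(s>=b)&(s<b+.006)&(abs(y)<.02)
    j2=k&(s>=b)&(s<b+.006)
    if j.sum()>3: print('%.3f n%d z%.4f col%d y %.3f %.3f'%(b,j.sum(),np.median(a[j,2]),np.median(col[j]),y[j2].min(),y[j2].max()))
print('d',d,'n',n,'p0',p0)
cv2.imwrite('pics/top_crop.png',cv2.resize(c['frame'][160:240,205:305,::-1],None,fx=7,fy=7,interpolation=cv2.INTER_CUBIC))
s=load('side');cv2.imwrite('pics/side_crop.png',cv2.resize(s['frame'][110:230,230:390,::-1],None,fx=4.9,fy=4.9,interpolation=cv2.INTER_CUBIC))
E
```

```text
2564
outer z med 0.24308603706306542
line [ 0.00142463  0.999999    0.51376235 -0.15165944]
-0.250 n27 z0.2411 col465 y -0.017 0.016
-0.244 n29 z0.2405 col460 y -0.017 0.017
-0.238 n29 z0.2392 col458 y -0.017 0.016
-0.232 n25 z0.2359 col531 y -0.017 0.016
-0.226 n26 z0.2368 col569 y -0.017 0.015
-0.220 n26 z0.2366 col574 y -0.017 0.017
-0.214 n32 z0.2371 col558 y -0.017 0.016
-0.208 n19 z0.2483 col420 y -0.045 0.028
-0.202 n28 z0.2501 col276 y -0.061 0.028
-0.196 n30 z0.2497 col260 y -0.087 0.028
-0.190 n40 z0.2439 col451 y -0.122 0.028
-0.184 n27 z0.2413 col568 y -0.125 0.024
-0.178 n26 z0.2395 col576 y -0.124 0.024
-0.172 n26 z0.2390 col582 y -0.023 0.023
-0.166 n27 z0.2402 col576 y -0.023 0.024
-0.160 n26 z0.2397 col576 y -0.023 0.024
-0.154 n27 z0.2406 col577 y -0.023 0.024
-0.148 n31 z0.2403 col579 y -0.023 0.023
-0.142 n30 z0.2419 col603 y -0.023 0.023
-0.136 n32 z0.2433 col614 y -0.023 0.023
-0.130 n29 z0.2427 col614 y -0.023 0.023
-0.124 n26 z0.2433 col615 y -0.023 0.023
-0.118 n26 z0.2426 col614 y -0.022 0.023
-0.112 n27 z0.2434 col614 y -0.023 0.024
-0.106 n26 z0.2426 col61
[... 1018 characters left out ...]
 y -0.022 0.023
0.050 n33 z0.2441 col607 y -0.022 0.023
0.056 n29 z0.2434 col607 y -0.022 0.023
0.062 n28 z0.2425 col605 y -0.022 0.023
0.068 n26 z0.2432 col606 y -0.022 0.023
0.074 n27 z0.2439 col605 y -0.031 0.032
0.080 n28 z0.2429 col605 y -0.034 0.032
0.086 n26 z0.2432 col605 y -0.034 0.032
0.092 n27 z0.2433 col605 y -0.034 0.032
0.098 n29 z0.2444 col606 y -0.032 0.032
0.104 n26 z0.2428 col605 y -0.032 0.032
0.110 n30 z0.2430 col606 y -0.034 0.032
0.116 n32 z0.2434 col606 y -0.034 0.032
0.122 n33 z0.2436 col606 y -0.034 0.033
0.128 n28 z0.2425 col605 y -0.022 0.023
0.134 n20 z0.2437 col581 y -0.021 0.022
d [-0.00142463 -0.999999  ] n [ 0.999999   -0.00142463] p0 [ 0.51376235 -0.15165944]
```

View pics/top_crop.png

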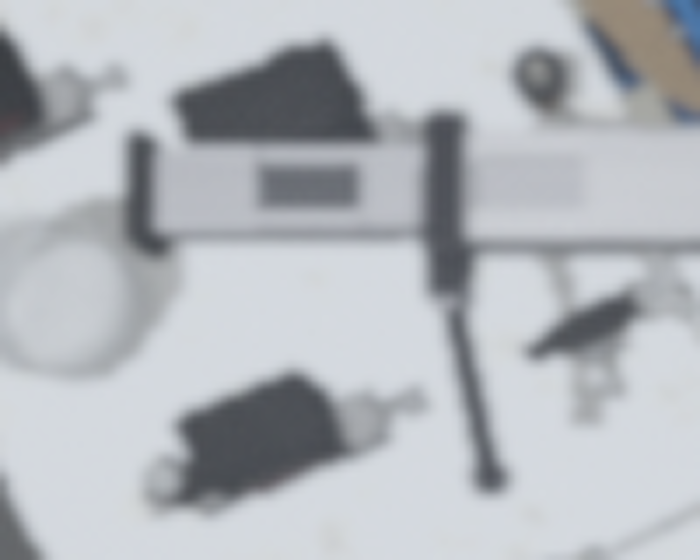

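View pics/side_crop.png

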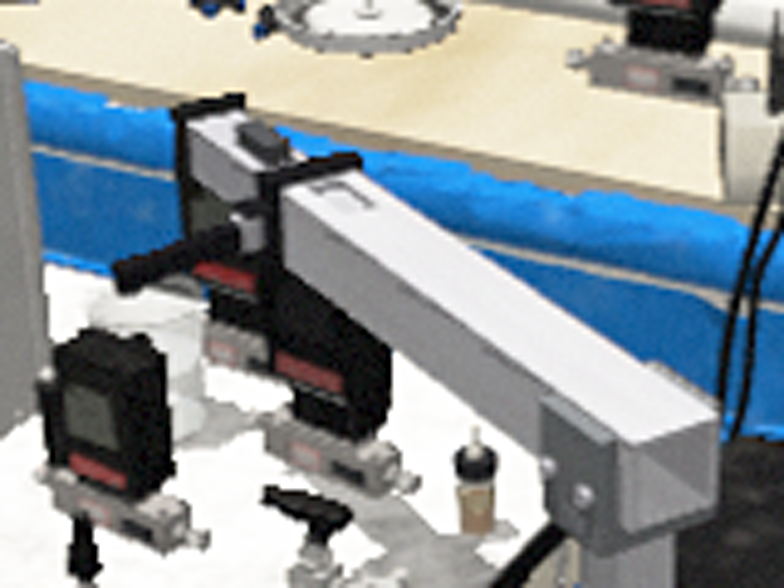

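The top crop shows the button at crop x 258–358, the collar at 427–465, the foot at 128–158, and the lever tip at (490,480). The side crop confirms that the button is out, the window is free, and the lever is open toward the robot. Next I'll convert these to positions and cross-check them with the side depth.

```bash
python3 - <<'E'
from h import *
c=load('top'); A=att(c['attitude']); f=200/np.tan(np.radians(c['vfov'])/2)
def hit(u,v,z):
    d=A@np.array([(u-c['cx'])/f,(v-c['cy'])/f,1]); o=c['origin']; return o+d*(z-o[2])/d[2]
g=lambda x,y:(205+x/7-.5+.07,160+y/7-.43)
for n,p,z in[('foot L',(128,190),.246),('foot R',(158,190),.246),('btn L',(258,186),.249),('btn R',(358,186),.249),('col L',(427,186),.249),('col R',(465,186),.249),('win',(525,182),.243),('hinge',(452,290),.2285),('tip',(490,480),.2285),('outer end',((386-205)*7,186),.243)]:
    print(n,hit(*g(*p),z).round(4))
s=load('side'); P=cloud(s)
sub=P[110:230,230:390].reshape(-1,3); x,y,z=sub.T
col=s['frame'][110:230,230:390].reshape(-1,3).astype(int).sum(1)
def st(n,m): print(n,m.sum(),sub[m].min(0).round(3),sub[m].max(0).round(3),np.median(sub[m],0).round(4)) if m.sum() else print(n,0)
tubex=abs(x-.514)<.035
st('top hi',tubex&(z>.2445)&(z<.262)&(y>.075)&(y<.16))
st('collar',tubex&(z>.2455)&(z<.262)&(y<.075)&(y>.02))
st('lever',(z>.21)&(z<.24)&(x>.37)&(x<.455)&(y>-.05)&(y<.1))
st('levertip',(z>.21)&(z<.24)&(x>.37)&(x<.405)&(y>-.05)&(y<.1))
st('foot',tubex&(z>.2)&(z<.262)&(y>.15)&(y<.21)&(col<200))
# surroundings tall box
T=cloud(c).reshape(-1,3); m=(T[:,2]>.2)&(T[:,2]<.29)&(T[:,1]>.1)&(T[:,0]<.48)&(T[:,0]>.1); print('box',T[m].min(0),T[m].max(0))
E
python3 -m handwheel '{"deltas": [[-1,0,0,-1,0],[-1,0,0,-1,0],[-1,0,0,0,1],[-1,0,0,0,1],[-1,0,0,0,1],[-1,0,0,0,1],[-1,0,0,0,1],[-1,0,0,0,1],[-1,0,0,0,1],[-1,0,0,0,0.08]]}' 60; python3 -c "
from h import *
s=status.get_state();print(s['clock'],s['tcp_pos'],rot(s['orientation']).round(3),s['finger_gap'],s['wrist_force'])"
```

```text
foot L [0.5121 0.1725 0.246 ]
foot R [0.512  0.1603 0.246 ]
btn L [0.513  0.1192 0.249 ]
btn R [0.5128 0.0786 0.249 ]
col L [0.5127 0.0506 0.249 ]
col R [0.5127 0.0352 0.249 ]
win [0.5153 0.0113 0.243 ]
hinge [0.4728 0.042  0.2285]
tip [0.3946 0.0258 0.2285]
outer end [ 0.5125 -0.2925  0.243 ]
top hi 48 [0.505 0.078 0.245] [0.523 0.122 0.252] [0.5127 0.0964 0.2497]
collar 87 [0.484 0.031 0.246] [0.542 0.055 0.252] [0.5118 0.0401 0.249 ]
lever 158 [0.388 0.015 0.212] [0.455 0.047 0.231] [0.4182 0.0289 0.2235]
levertip 48 [0.388 0.015 0.212] [0.405 0.034 0.231] [0.3944 0.0221 0.224 ]
foot 84 [0.489 0.159 0.2  ] [0.536 0.176 0.249] [0.4976 0.1658 0.2402]
box [0.10408633 0.14882919 0.20017219] [0.47985089 0.830453   0.28713439]
clock: 1.35
tcp_pos: [0.1894, 0.5428, 0.3835]
orientation: [0.0, 0.707, 0.707, -0.0]
wrist_force: [0.6, -0.0, 0.0]
finger_gap: 0.0006
grip_force: 0.0
1.35 [0.1894439  0.54279869 0.38345537] [[-0.     1.    -0.   ]
 [ 1.     0.    -0.001]
 [-0.001 -0.    -1.   ]] 0.0006014065446715333 [ 0.64138517 -0.01458387  0.01821959]
```

```bash
python3 -m handwheel '{"deltas": [[-1,-0.98,0.735,0,0],[-1,-0.98,0.735,0,0],[-1,-0.98,0.735,0,0],[-1,-0.98,0.735,0,0],[-1,-0.98,0.735,0,0],[-1,-0.98,0.735,0,0],[-1,-0.98,0.735,0,0],[-1,-0.98,0.735,0,0],[-1,-0.98,0.735,0,0],[-1,-0.98,0.735,0,0],[-1,-0.98,0.735,0,0],[-1,0,0,0.6,0],[-1,0,0,0.6,0],[-1,0,0,0,0],[-1,0,0,0,0]]}'; python3 -c "
from h import *
c=shot('wrist','w1.png')
s=status.get_state();print(s['clock'],s['tcp_pos'],s['wrist_force'],c['origin'],c['attitude'],c['vfov'])"
```

```text
clock: 3.22
tcp_pos: [0.5127, 0.1116, 0.3367]
orientation: [0.0, 0.707, 0.707, 0.0]
wrist_force: [-0.2, -0.1, -0.1]
finger_gap: -0.0003
grip_force: 0.0
3.275 [0.51291373 0.11168117 0.33705213] [0.34520009 0.58355161 1.41747581] [0.51338267 0.1798449  0.40682281] [1.35170586e-01 9.90821914e-01 4.61347189e-04 7.97216528e-04] 65.70646984690485
```

View pics/w1.png

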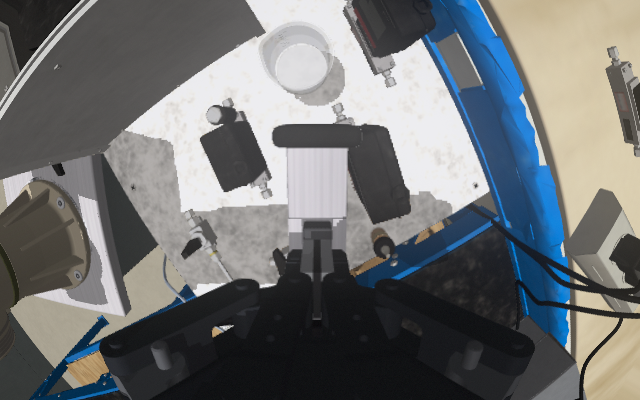

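The wrist view shows the closed fingers (col ~318) centred over the button's rear half. The button's rear edge is at row ~222 and the foot at row ~135. Now I'll press.

```bash
python3 -m handwheel '{"deltas": [[-1,0,0,0.35,0],[-1,0,0,0.15,0],[-1,0,0,0.1,0],[-1,0,0,0.07,0],[-1,0,0,0,0],[-1,0,0,0,0]]}'
```

```text
clock: 4.03
tcp_pos: [0.513, 0.1115, 0.3096]
orientation: [0.0, 0.707, 0.707, 0.001]
wrist_force: [0.9, 0.5, 4.6]
finger_gap: -0.0001
grip_force: 2.4
```

```bash
python3 -m handwheel '{"deltas": [[-1,-0.05,0,0.015,0],[-1,-0.1,0,0,0],[-1,-0.1,0,0,0],[-1,-0.1,0,0,0],[-1,-0.1,0,0,0],[-1,-0.1,0,0,0],[-1,-0.1,0,0,0],[-1,-0.1,0,0,0],[-1,-0.1,0,0,0],[-1,-0.1,0,0,0],[-1,-0.05,0,0,0],[-1,0,0,0,0],[-1,0,0,0,0]]}'; python3 - <<'E'
from h import *
c=shot('top'); s=shot('side'); P=cloud(s); sub=P[110:230,230:390].reshape(-1,3); x,y,z=sub.T
col=s['frame'][110:230,230:390].reshape(-1,3).astype(int).sum(1)
m=(abs(x-.514)<.035)&(z>.2)&(z<.262)&(y>.11)&(y<.21)&(col<200); print(sub[m].max(0),sub[m].min(0))
im=np.hstack([cv2.resize(c['frame'][160:240,205:305],None,fx=4,fy=4),cv2.resize(s['frame'][110:190,230:330],None,fx=4,fy=4)]); cv2.imwrite('pics/s2.png',im[:,:,::-1])
E
```

```text
clock: 5.65
tcp_pos: [0.5126, 0.0712, 0.3085]
orientation: [0.0, 0.707, 0.707, -0.0]
wrist_force: [4.7, -0.6, 4.8]
finger_gap: 0.0
grip_force: 2.5
[0.52164429 0.13528816 0.24978085] [0.48971979 0.11399246 0.20003651]
```

View pics/s2.png

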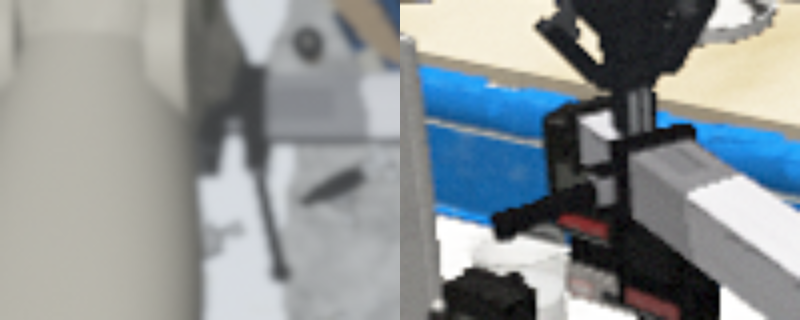

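The foot moved about 40 mm, so the tube is at ~0.043 with the button's front under the collar (side view: foot at (565,150), finger just before the collar). I'll lift, go behind the foot and descend.

```bash
python3 -m handwheel '{"deltas": [[-1,0,0,-0.5,0],[-1,0,0,-0.5,0],[-1,0.8,0,0,0],[-1,0.8,0,0,0],[-1,0.8,0,0,0],[-1,0,0,0,0],[-1,0,0,0.6,0],[-1,0,0,0.6,0],[-1,0,0,0.15,0],[-1,0,0,0,0],[-1,0,0,0,0]]}'
```

```text
clock: 7.12
tcp_pos: [0.5129, 0.1673, 0.2954]
orientation: [0.0, 0.707, 0.707, 0.0]
wrist_force: [0.0, 0.3, 0.6]
finger_gap: -0.0002
grip_force: 0.0
```

```bash
python3 -m handwheel '{"deltas": [[-1,-0.3,0,0,0],[-1,-0.15,0,0,0],[-1,-0.15,0,0,0],[-1,-0.15,0,0,0],[-1,-0.15,0,0,0],[-1,-0.15,0,0,0],[-1,-0.15,0,0,0],[-1,-0.15,0,0,0],[-1,-0.15,0,0,0],[-1,0,0,0,0]]}'; python3 - <<'E'
from h import *
s=shot('side'); P=cloud(s); sub=P[110:230,230:390].reshape(-1,3); x,y,z=sub.T
col=s['frame'][110:230,230:390].reshape(-1,3).astype(int).sum(1)
m=(abs(x-.514)<.035)&(z>.2)&(z<.252)&(y>.06)&(y<.21)&(col<200); print(np.sort(y[m])[::-1][:40].round(4))
E
```

```text
clock: 8.38
tcp_pos: [0.5124, 0.1066, 0.2942]
orientation: [0.0, 0.708, 0.707, -0.001]
wrist_force: [0.4, -0.2, -0.0]
finger_gap: 0.0001
grip_force: 0.2
[0.1117 0.1115 0.1066 0.1056 0.1049 0.1039 0.1022 0.1022 0.1018 0.1016
 0.1016 0.1012 0.1004 0.1001 0.0991 0.095  0.0948 0.094  0.094  0.0932
 0.0932 0.0931 0.0925 0.0921 0.0915 0.0913 0.0911 0.0907 0.0906 0.0903
 0.0903 0.0899 0.0897 0.0896 0.0893 0.0891 0.0889 0.0885 0.0884 0.0883]
```

```bash
python3 -m handwheel '{"deltas": [[-1,-0.05,0,0,0],[-1,-0.05,0,0,0],[-1,-0.05,0,0,0],[-1,-0.05,0,0,0],[-1,-0.03,0,0,0],[-1,-0.03,0,0,0],[-1,0,0,0,0]]}';  python3 - <<'E'
from h import *
s=shot('side'); print(status.get_state()['tcp_pos'],status.get_state()['wrist_force'])
cv2.imwrite('pics/s3.png',cv2.resize(s['frame'][110:190,230:330,::-1],None,fx=6,fy=6))
E
```

```text
clock: 9.3
tcp_pos: [0.513, 0.0965, 0.2949]
orientation: [0.001, 0.708, 0.707, 0.0]
wrist_force: [0.5, -0.4, -0.2]
finger_gap: 0.0001
grip_force: 0.0
[0.5130277  0.09657518 0.2949322 ] [ 0.08582425 -0.7720291  -0.42061407]
```

View pics/s3.png

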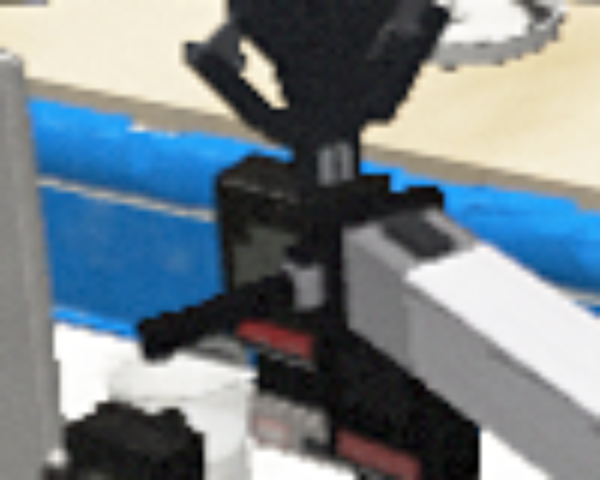

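The side view shows the dark button in the window at about (425,235). Depth will show whether it has popped up.

```bash
cat > b.py <<'E'
from h import *
s=shot('side'); P=cloud(s); sub=P[110:230,230:390].reshape(-1,3); x,y,z=sub.T
col=s['frame'][110:230,230:390].reshape(-1,3).astype(int).sum(1)
m=(abs(x-.513)<.014)&(y>-.02)&(y<.033)&(z>.2)&(z<.26)
o=np.argsort(y[m])
for a in zip(y[m][o][::2].round(4),z[m][o][::2].round(4),x[m][o][::2].round(3),col[m][o][::2]): print(*a,end='; ')
E
python3 b.py
```

```text
-0.0184 0.244 0.52 742; -0.0172 0.2456 0.5 549; -0.0165 0.2431 0.509 757; -0.0155 0.242 0.501 752; -0.0154 0.2432 0.518 754; -0.013 0.2497 0.511 126; -0.012 0.2436 0.512 451; -0.0111 0.2473 0.506 132; -0.01 0.2461 0.51 141; -0.0092 0.2498 0.516 178; -0.0084 0.2419 0.502 518; -0.0083 0.2459 0.52 113; -0.0082 0.2507 0.511 165; -0.0068 0.2444 0.523 262; -0.0067 0.2416 0.523 535; -0.0064 0.2422 0.52 371; -0.0056 0.2425 0.518 274; -0.0051 0.243 0.504 467; -0.0045 0.2496 0.51 185; -0.0031 0.2413 0.508 358; -0.0021 0.2491 0.508 160; -0.0011 0.25 0.515 173; -0.0001 0.2433 0.506 319; -0.0 0.2502 0.513 181; 0.0018 0.2514 0.505 143; 0.0022 0.2484 0.505 129; 0.0034 0.243 0.502 474; 0.0055 0.2488 0.521 166; 0.007 0.2502 0.513 179; 0.0081 0.2421 0.499 462; 0.0093 0.2504 0.509 175; 0.0101 0.2452 0.506 210; 0.0117 0.2472 0.519 184; 0.0131 0.2465 0.508 129; 0.0135 0.2421 0.502 471; 0.0142 0.2425 0.499 473; 0.0148 0.2401 0.508 401; 0.016 0.2493 0.515 182; 0.0179 0.2421 0.507 342; 0.0181 0.2504 0.508 161; 0.0193 0.2491 0.511 176; 0.0214 0.2467 0.506 158; 0.0227 0.2503 0.513 182; 0.023 0.2494 0.516 183; 0.0244 0.2438 0.502 467; 0.0251 0.2505 0.509 156; 0.0257 0.2453 0.506 321; 0.0272 0.2432 0.5 456; 0.0286 0.2467 0.507 253; 0.0292 0.2485 0.523 142; 0.0306 0.245 0.499 451; 0.0324 0.2428 0.506 472;
```

The button top is at z≈0.249 over y −0.013 to 0.029, so it has popped up in the window. Next is the lever: retreat, lift, and go to its outer (+y) side.

```bash
python3 -m handwheel '{"deltas": [[-1,0.5,0,0,0],[-1,0,0,-0.6,0],[-1,0,0,-0.6,0],[-1,-0.27,-0.71,0,0],[-1,-0.27,-0.71,0,0],[-1,-0.27,-0.71,0,0],[-1,-0.27,-0.71,0,0],[-1,-0.25,0,0,0],[-1,0,0,0,0],[-1,0,0,0.6,0],[-1,0,0,0.7,0],[-1,0,0,0,0],[-1,0,0,0,0]]}'
```

```text
clock: 11.02
tcp_pos: [0.3998, 0.064, 0.2912]
orientation: [0.0, 0.707, 0.707, 0.0]
wrist_force: [0.1, 0.3, 0.8]
finger_gap: 0.0002
grip_force: 0.0
```

```bash
python3 -m handwheel '{"deltas": [[-1,-0.25,0,0,0],[-1,-0.24,0,0,0],[-1,-0.25,0.12,0,0],[-1,-0.25,0.12,0,0],[-1,-0.25,0.12,0,0],[-1,-0.12,0.16,0,0],[-1,-0.12,0.16,0,0],[-1,-0.12,0.16,0,0],[-1,-0.04,0.13,0,0],[-1,-0.04,0.13,0,0],[-1,-0.04,0.13,0,0],[-1,0,0,0,0],[-1,0,0,0,0]]}';  python3 - <<'E'
from h import *
s=shot('side'); print(status.get_state()['tcp_pos'],status.get_state()['wrist_force'])
cv2.imwrite('pics/s4.png',cv2.resize(s['frame'][110:210,230:350,::-1],None,fx=5,fy=5))
E
```

```text
clock: 12.65
tcp_pos: [0.4481, -0.0048, 0.2905]
orientation: [-0.0, 0.707, 0.707, 0.0]
wrist_force: [-0.5, -0.2, 0.1]
finger_gap: -0.0002
grip_force: 0.0
[ 0.44806528 -0.00477065  0.29052124] [-0.37199258  0.14140033  0.80078633]
```

View pics/s4.png

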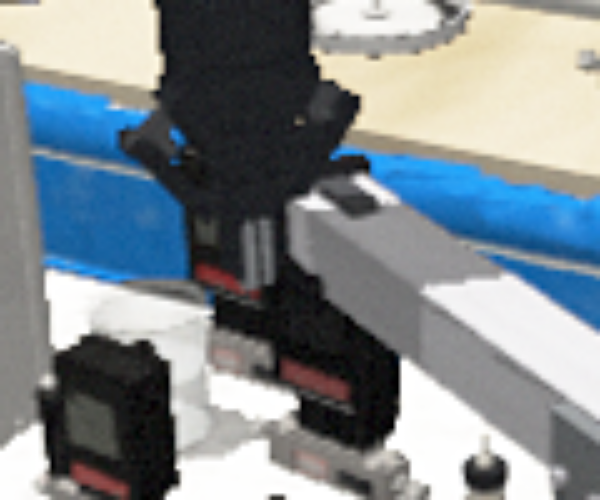

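The side view shows the finger beside the tube at (255,250), with the lever hidden behind it. I'll push on gently until the stop is felt.

```bash
python3 -m handwheel '{"deltas": [[-1,0,0.1,0,0],[-1,0,0.05,0,0],[-1,0,0,0,0]]}'; python3 -m handwheel '{"deltas": [[-1,0,0.05,0,0],[-1,0,0,0,0]]}'
```

```text
clock: 13.08
tcp_pos: [0.4544, -0.0049, 0.2905]
orientation: [0.0, 0.707, 0.707, 0.0]
wrist_force: [-0.1, -0.1, -0.0]
finger_gap: 0.0001
grip_force: 0.0
clock: 13.32
tcp_pos: [0.4555, -0.0049, 0.2904]
orientation: [-0.001, 0.707, 0.707, -0.001]
wrist_force: [-3.9, -1.3, 1.0]
finger_gap: 0.0001
grip_force: 1.9
```

Contact with the stop is felt (−3.9 N). I'll back off and verify.

```bash
python3 -m handwheel '{"deltas": [[-1,0,-0.3,0,0],[-1,0,-0.7,0,0],[-1,0,-0.5,-0.5,0],[-1,0.4,-0.5,-1,0],[-1,0.9,0,-0.5,0],[-1,0.9,0,0,0],[-1,0.9,0,0,0],[-1,0,0,0,0],[-1,0,0,0,0]]}'; python3 - <<'E'
from h import *
s=shot('side'); t=shot('top')
P=cloud(s).reshape(-1,3); x,y,z=P.T
m=(z>.21)&(z<.232)&(x>.38)&(x<.487)&(y>-.08)&(y<.03); print(m.sum(),np.median(P[m],0),P[m].min(0),P[m].max(0))
m=(abs(x-.513)<.008)&(y>-.02)&(y<.033)&(z>.246)&(z<.256);print('btn',m.sum(),np.median(P[m],0),y[m].min(),y[m].max())
a=cv2.resize(s['frame'][110:230,230:350],None,fx=3.3,fy=3.3);b=cv2.resize(t['frame'][150:270,205:325],None,fx=3.3,fy=3.3)
cv2.imwrite('pics/s5.png',np.hstack([a,b])[:,:,::-1])
E
```

```text
clock: 14.45
tcp_pos: [0.3759, 0.1191, 0.3705]
orientation: [0.0, 0.707, 0.707, 0.0]
wrist_force: [-0.3, 0.6, -0.3]
finger_gap: -0.0001
grip_force: 0.0
126 [ 0.47115348 -0.0169215   0.22485508] [ 0.46525257 -0.04457013  0.21183836] [0.4828993  0.02887125 0.23126741]
btn 49 [0.51181893 0.00502349 0.24927686] -0.013030419850227681 0.031654772903882966
```

View pics/s5.png

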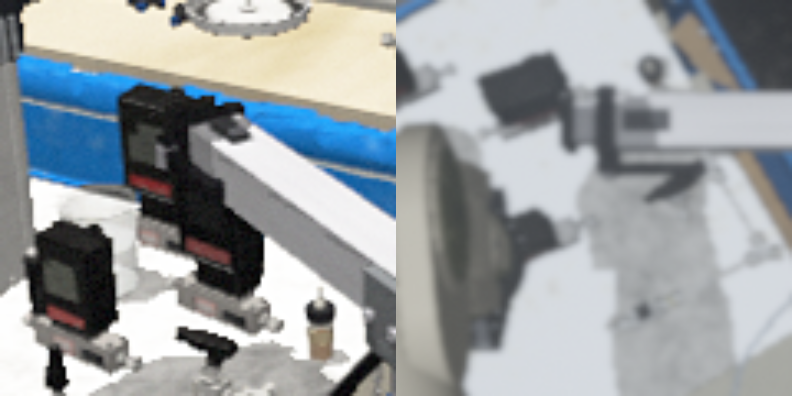

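The final views show the lever lying along the tube (top view, row ~167), the button up in the window, the beaker and vial upright where they stood, and the robot clear of everything.

```bash
python3 -c "
from workcell import hand_in
print(hand_in())"
```

```text
the job is handed in; nothing more can be done
None
```

The job is handed in: the boom is locked with the button up in the window, the clamp lever is fully shut, the beaker and vial look undisturbed in the final views (the tape roll was not re-checked), and the robot is clear; no verdict came back.

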